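Close the washed storage jars with their stacked lids

ROBOT

A 6-joint arm with a two-finger parallel gripper is mounted at the origin on a cart in front of the work surface, level with it; the furniture and walls round the work are solid. World frame = base frame: x ahead of the robot, y to its left, z up, the work surface at z = 0. Lengths are in mm, angles in rad, forces in N, time in s.
With the tool pointing down it reaches from about 350 to 975 mm from the base axis. Payload 7.1 kg.
Tool frame: the origin (TCP) lies on the front face of the gripper's body, between the roots of the fingers; the fingertips stand 80 mm ahead of it and the grasp point (between the pads) lies 61 mm ahead of it (env.tips_ahead is the distance from the TCP to the fingertips, in mm); z points along the fingers, y is the line along which they close (so a half turn about z gives the same grasp; the last joint's range is limited). The gripper opens to 88 mm and grips with 3 to 60 N. Pads are 20 mm wide; open, the fingers measure 115 mm over their backs; the gripper's body (75 mm by 178 mm) begins 61 mm behind the grasp point.
Start: joints at [-1.24, 0.423, 1.63, -0, 1.089, -0.019], TCP at [214.211, -587.128, 302.675] pointing down, gripper open.
Joint ranges: [-3, 3], [-0.9, 2.11], [0.09, 2.58], [-1.31, 4.45], [0.11, 2.69], [-2.54, 2.54]. Speed limits (rad/s): [2.39, 2.39, 3.01, 3.14, 3.14, 3.14].

INTERFACE

Orientations are given as a unit quaternion [x, y, z, w].
In Python, from station import env, set_gripper, viewer, workorder gives the robot as it stands. Calls block until the motion is done:
- env.reach(position, orientation): joint-space move of the TCP to a pose.
- env.move_l(position, rot=None, rate=150, f_stop=None): straight line of the TCP; rot=None keeps the orientation; rate is the mean speed in mm/s. With f_stop (N) it stops when the force on the tool has changed by that much, and returns True; else False.
- env.move_joints(angles): joint-space move.
- set_gripper(opening): finger opening in mm; the grip force is fixed at half the most; returns when the fingers have stopped.
- env.hold(seconds).
- env.ik(position, orientation): joint angles nearest the present ones, or None.
- env.read_state(): the state.
- viewer.camera(name): name is "scene" or "top"; returns the picture (420x560x3 uint8, blue, green, red); there is no depth.
- viewer.camera_params(name): a dict with "fx", "fy", "cx", "cy" (pixels), "dist" ([k1, k2, p1, p2, k3] as OpenCV has them; the pictures are not rectified), "pose" (4x4, takes a point from camera to world coordinates). Camera axes: x right, y up, looking along -z (the intrinsics and any distortion apply to the point x, -y, -z); pixel columns grow to the right and rows downward; lengths in mm; the calibration is good to about 2 mm. A picture is of the moment at which its call begins. camera_params takes no time and is no camera call.
A pose or a line that the arm cannot do raises env.IKError and nothing moves.
- workorder.sign_off(): hands the job in; it is judged then, once.
The state is a dict: "time_s": time; "qpos": joint angles; "dq": joint speeds; "tau": joint torques, N m; "tool_pos": TCP position; "orientation": TCP orientation; "force": force on the tool from outside, world axes, zero at the start; "wrist_torque": the same for the moment, N m; "width": finger opening in mm; "grip_force": force on a finger pad.
Only numpy, scipy, OpenCV 4.12 (cv2) and the standard library are available. Lean on these libraries where they do the work, as an engineer would, in place of code of your own. Each camera call takes 0.05 s, during which the arm holds its last target. There are 200 camera calls.

TASK

The four stoneware storage jars are washed and stand open on the worktop, and their wooden lids are stacked on the slate coaster. Take the stack apart from the top and close every jar with the lid that fits it, plug in the neck and disc flat on the rim. Leave the jars standing about where they are and knock nothing over.

Things in the scene. Friction and masses are not known exactly. Their poses are not given: they have to be found in the camera images.
- jar_large: big open white stoneware storage jar for the largest lid, loose, upright; 128 mm high, belly 108 mm across, straight neck 68 mm outside and 60 mm inside over its top 16 mm, the rim flat. Origin at the centre of its underside, z up the axis; round, so yaw means nothing.
- jar_medium: squat open white stoneware storage jar for the second largest lid, loose, upright; 84 mm high, belly 90 mm across, straight neck 58 mm outside and 50 mm inside over its top 16 mm, the rim flat. Origin at the centre of its underside, z up the axis; round, so yaw means nothing.
- jar_small: tall slim open white stoneware storage jar for the second smallest lid, loose, upright; 116 mm high, belly 64 mm across, straight neck 47 mm outside and 39 mm inside over its top 16 mm, the rim flat. Origin at the centre of its underside, z up the axis; round, so yaw means nothing.
- jar_tiny: little open white stoneware storage jar for the smallest lid, loose, upright; 72 mm high, belly 48 mm across, straight neck 36 mm outside and 28 mm inside over its top 16 mm, the rim flat. Origin at the centre of its underside, z up the axis; round, so yaw means nothing.
- lid_large: the largest wooden lid: disc 70 mm across, 16 mm thick, over a tapered plug 14 mm high, 48 mm across at its foot and 57 mm at the disc. Origin at the centre of the plug's foot, z up (disc top at 30 mm); about 60 g. Bottom of the stack, plug down on a square slate coaster 8 mm thick on the worktop. Seated on its jar: disc on the rim, origin 114 mm above the jar's origin.
- lid_medium: the second largest wooden lid: disc 60 mm across, 16 mm thick, over a tapered plug 14 mm high, 38 mm across at its foot and 47 mm at the disc. Origin at the centre of the plug's foot, z up (disc top at 30 mm); about 45 g. Starts plug down on the next larger lid. Seated on its jar: disc on the rim, origin 70 mm above the jar's origin.
- lid_small: the second smallest wooden lid: disc 49 mm across, 16 mm thick, over a tapered plug 14 mm high, 27 mm across at its foot and 36 mm at the disc. Origin at the centre of the plug's foot, z up (disc top at 30 mm); about 30 g. Starts plug down on the next larger lid. Seated on its jar: disc on the rim, origin 102 mm above the jar's origin.
- lid_tiny: the smallest wooden lid: disc 38 mm across, 16 mm thick, over a tapered plug 14 mm high, 16 mm across at its foot and 25 mm at the disc. Origin at the centre of the plug's foot, z up (disc top at 30 mm); about 20 g. Starts plug down on the next larger lid. Top of the stack. Seated on its jar: disc on the rim, origin 58 mm above the jar's origin.
- oil_bottle: slim clear bottle with a green cap, 62 mm across and 236 mm high, loose bystander behind the jars; origin at the centre of its underside. Not to be handled. Wall cabinets overhang the worktop from x = 0.58 m on, their undersides 0.47 m above it: keep the wrist and forearm in front of them.
- pepper_mill: turned wooden pepper mill, 58 mm across and 190 mm high, loose bystander behind the jars; origin at the centre of its underside. Not to be handled. Among the jars also stand a salt shaker (90 mm high) and a small mug (52 mm), nearer the robot, and behind them a honey jar (86 mm) and a kitchen timer (50 mm).
Mind the look-alikes: they are no part of the job. What is shaped like the lid_medium but pink is not meant.

How it is judged:
By the outcome, as a careful person would: the job done as asked, in the order asked, and still so for the second after the job is handed in, with the robot touching nothing.
It also fails if it takes over 99 s, if anything falls off the work surface, if the arm or the gripper's body presses on something with over 40 N, if the wrist force passes 120 N, or if a joint passes its speed limit or range.

## Working session

There is one attempt and no reset: what is moved stays moved. The work goes in short steps, each a Python script; the robot and the scene stay as the last script left them, time stands still between calls to the robot, and variables do not carry over. Pictures are saved under pics/ and viewed, at most 14 in all, crops included, and the job is handed in when it is done.

```bash
ls; mkdir -p pics; python3 - <<'E'
from station import env,viewer
import cv2
for n in("scene","top"):
    cv2.imwrite(f"pics/{n}0.png",viewer.camera(n)); p=viewer.camera_params(n); print(n,p)
s=env.read_state();print(s["time_s"],s["orientation"],s["width"],s["force"])
E
```

```text
pics
scene {'fx': 473.60254440288554, 'fy': 473.60254440288554, 'cx': 283.05637237109767, 'cy': 209.31921859646914, 'dist': array([0.03673082, 0.        , 0.        , 0.        , 0.        ]), 'pose': array([[ 6.74091773e-01,  4.46282736e-01, -5.88584744e-01,
        -3.15949711e+02],
       [-7.38431121e-01,  3.87868776e-01, -5.51613354e-01,
        -7.53569545e+02],
       [-1.78818723e-02,  8.06467316e-01,  5.91008212e-01,
         9.54148874e+02],
       [ 0.00000000e+00,  0.00000000e+00,  0.00000000e+00,
         1.00000000e+00]])}
top {'fx': 418.3715452573337, 'fy': 418.3715452573337, 'cx': 290.79191102487493, 'cy': 215.2204768285537, 'dist': array([0.02843837, 0.        , 0.        , 0.        , 0.        ]), 'pose': array([[-2.93773714e-02,  9.92141512e-01, -1.21623150e-01,
         4.19610345e+02],
       [-9.99568306e-01, -2.91087444e-02,  3.98522642e-03,
         6.77065913e+01],
       [ 4.13611390e-04,  1.21687721e-01,  9.92568349e-01,
         1.14763354e+03],
       [ 0.00000000e+00,  0.00000000e+00,  0.00000000e+00,
         1.00000000e+00]])}
0.1 [ 9.84742514e-01  1.74016355e-01 -9.56760691e-05 -6.93051048e-04] 88.11249926732955 [ 0.95639191 -0.25993425 -0.80839638]
```

View pics/scene0.png

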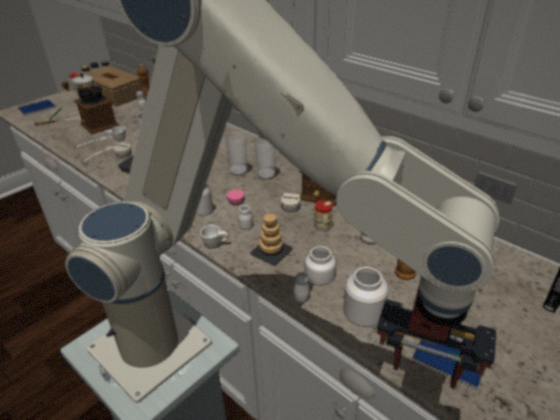

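View pics/top0.png

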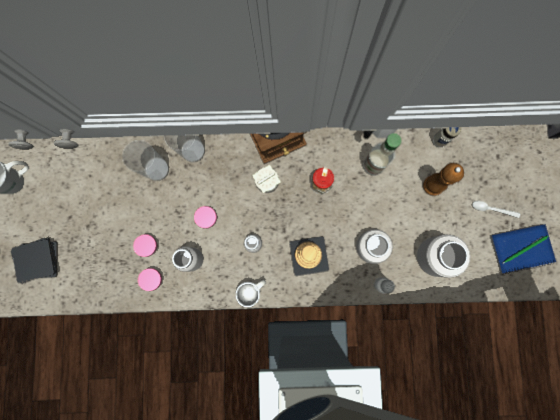

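Top view: stack on the coaster at (309,255), large jar (448,256), medium jar (376,247), tiny jar (252,243), small jar (185,258). The pink discs at (205,217), (145,245) and (150,280) are look-alikes. I'll use enlarged crops for the rims and the lids.

```bash
python3 - <<'E'
import cv2,numpy as np
t=cv2.imread("pics/top0.png");s=cv2.imread("pics/scene0.png")
c=lambda im,x,y,w,h,k:cv2.resize(im[y:y+h,x:x+w],None,fx=k,fy=k,interpolation=cv2.INTER_CUBIC)
# left: origin (160,215) & right
a=c(t,160,220,120,60,6.6667); b=c(t,350,220,120,60,6.6667)
def grid(im,x0,y0,k):
    for i in range(0,im.shape[1],int(round(10*k))): cv2.putText(im,str(x0+round(i/k)),(i,10),0,.35,(0,255,255));cv2.line(im,(i,12),(i,20),(0,255,255))
    for i in range(0,im.shape[0],int(round(10*k))): cv2.putText(im,str(y0+round(i/k)),(0,i+4),0,.35,(0,255,0));cv2.line(im,(26,i),(34,i),(0,255,0))
    return im
grid(a,160,220,6.6667);grid(b,350,220,6.6667)
# resize widths 120*6.667=800; heights 400
cv2.imwrite("pics/c1.png",np.vstack([a[:300+0],b[:300]])) 
d=grid(c(t,285,230,50,50,8),285,230,8); e=grid(c(s,245,205,50,60,8)[:400],245,205,8)
cv2.imwrite("pics/c2.png",np.hstack([d,e]))
E
```

```text
(no output)
```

View pics/c1.png

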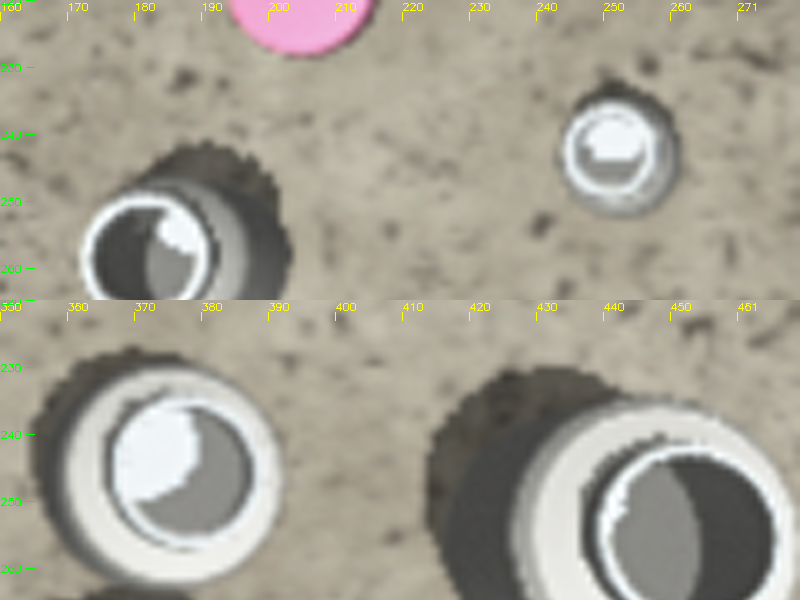

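View pics/c2.png

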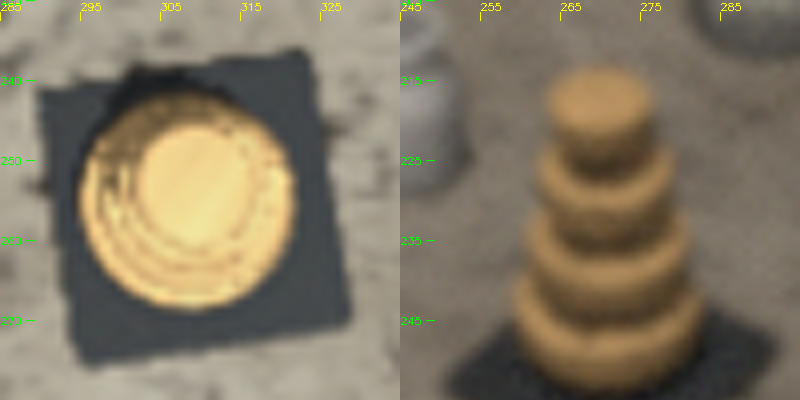

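The crops give rim centres of small (182.2,258.7), tiny (251.65,242.7), medium (377.3,245.8) and large (452.9,255.0). The tiny lid's top is at (309.4,252.75) and the large lid's disc at (308.4,255). The four lids are natural wood in one stack, and the pink ones stand apart. I'll triangulate these and overlay the model circles in both views as a check.

```bash
cat > h.py <<'E'
import cv2,numpy as np,json
from station import env,set_gripper,viewer,workorder
def KD(n):
    p=viewer.camera_params(n);return np.array([[p["fx"],0,p["cx"]],[0,p["fy"],p["cy"]],[0,0,1]]),p["dist"],p["pose"]@np.diag([1,-1,-1,1.])
def plane(n,uv,z):
    K,D,P=KD(n);x=cv2.undistortPoints(np.array([[uv]],float),K,D)[0,0];d=P[:3,:3]@[x[0],x[1],1];o=P[:3,3];return (o+d*(z-o[2])/d[2])[:2]
def proj(n,X):
    K,D,P=KD(n);W=np.linalg.inv(P);return cv2.projectPoints(np.array(X,float).reshape(-1,1,3),cv2.Rodrigues(W[:3,:3])[0],W[:3,3],K,D)[0][:,0]
def circ(x,y,z,r):
    a=np.linspace(0,2*np.pi,60);return np.c_[x+r*np.cos(a),y+r*np.sin(a),0*a+z]
def crop(n,im,x,y,w,h,k,cs,pt=None):
    o=cv2.resize(im[y:y+h,x:x+w],None,fx=k,fy=k,interpolation=cv2.INTER_CUBIC)
    for c in cs: cv2.polylines(o,[np.int32(((proj(n,circ(*c))-[x,y]+.5)*k-.5)*8)],True,(0,0,255),1,cv2.LINE_AA,3)
    return o
E
python3 - <<'E'
from h import *
px=dict(small=(182.2,258.7,116,23.5),tiny=(251.65,242.7,72,18),medium=(377.3,245.8,84,29),large=(452.9,255,128,34),
 ltiny=(309.4,252.75,128,19),llarge=(308.4,255,38,35))
cs=[]
for k,(u,v,z,r) in px.items():
    u-=.42;v-=.42 # resize half-pixel
    x,y=plane("top",(u,v),z);cs.append((x,y,z,r));print(k,(x,y),proj("scene",[[x,y,z]])[0])
t=viewer.camera("top");s=viewer.camera("scene")
f=lambda n,im,x,y:crop(n,im,x,y,40,40,6,cs)
T=np.hstack([f("top",t,*p) for p in[(289,233),(356,228),(434,238)]]);U=np.hstack([f("top",t,164,240),f("top",t,232,223),f("scene",s,190,180)])
cv2.imwrite("pics/o1.png",np.vstack([T,U]))
cv2.imwrite("pics/o2.png",np.hstack([crop("scene",s,180,180,130,100,4,cs)[:,:520],crop("scene",s,300,235,90,100,3,cs+[])[:300,:270] if 0 else cv2.resize(crop("scene",s,300,235,70,100,4,cs),(280,400))]))
E
```

```text
small (np.float64(447.7052730163994), np.float64(333.3980474973563)) [199.26782056 182.77016507]
tiny (np.float64(484.39087382281036), np.float64(167.0289916516778)) [243.73702467 208.42706422]
medium (np.float64(466.52336353587594), np.float64(-152.50369323469323)) [319.02838351 252.63084311]
large (np.float64(437.28048195988816), np.float64(-324.2241912182328)) [366.4973568 275.7458648]
ltiny (np.float64(452.5038332400629), np.float64(22.13164481899271)) [269.20517679 217.08720845]
llarge (np.float64(449.56828445728866), np.float64(20.95498573323934)) [269.8656692 241.6250569]
```

View pics/o1.png

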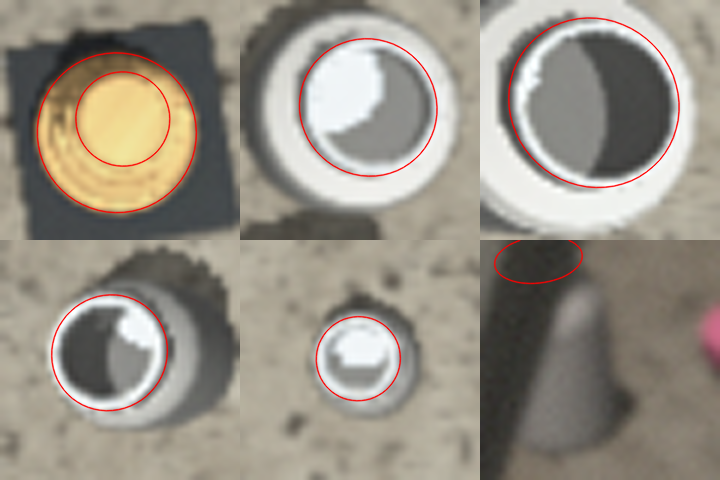

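View pics/o2.png

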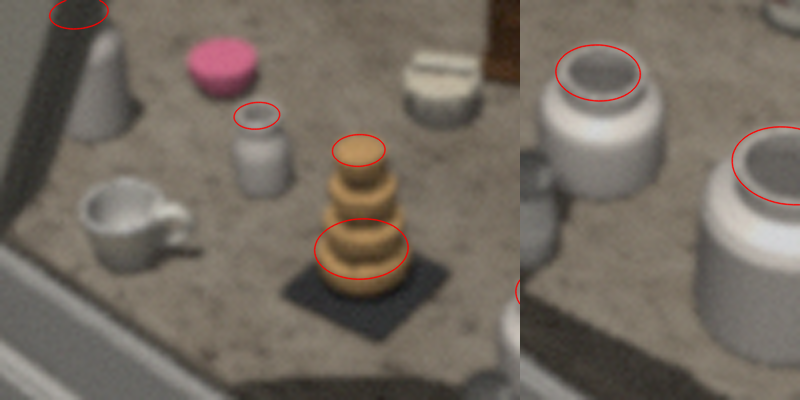

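The overlays agree with both views to about 2 mm. Starting with the tiny lid.

```bash
cat >> h.py <<'E'
Q=[1,0,0,0]
JAR=dict(small=(447.7,333.4,116,102),tiny=(484.4,167,72,58),medium=(466.5,-152.5,84,70),large=(437.3,-324.2,128,114))
OFF=5-61 # grasp 5 mm under disc top
def pick(x,y,zt,clear=90):
    z=zt-OFF
    env.reach([x,y,z+50],Q); env.move_l([x,y,z],rate=80); set_gripper(20)
    s=env.read_state();print("grip",s["width"],s["grip_force"],s["time_s"]);env.move_l([x,y,max(z+60,290)],rate=150)
def place(n,dx=0,dy=0):
    x,y,H,_=JAR[n];x+=dx;y+=dy;z=H+16-OFF
    s=env.read_state()["tool_pos"]
    env.reach([x,y,max(z+45,265)],Q); env.move_l([x,y,z+17],rate=150)
    print("width before",env.read_state()["width"])
    hit=env.move_l([x,y,z-4],rate=25,f_stop=8); s=env.read_state()
    print("stop",hit,"dz over seat",s["tool_pos"][2]-z,s["force"],s["wrist_torque"],s["width"],s["time_s"]); return z
def release(z):
    set_gripper(88); p=env.read_state()["tool_pos"];env.move_l([p[0],p[1],max(z+60,265)],rate=200);print("t",env.read_state()["time_s"])
E
sed -i 's/^OFF=.*/OFF=-56 # TCP is 56 mm over disc top; grasp 5 under it/' h.py
python3 - <<'E'
from h import *
for p in [(452,22,180),(452,22,290)]+[(v[0],v[1],v[2]+72) for v in JAR.values()]: print(p, np.round(env.ik(p,Q),2))
pick(452,22,128)
z=place("tiny")
E
```

```text
(452, 22, 180) [ 0.02  0.38  2.08 -0.    0.68  1.59]
(452, 22, 290) [ 0.02  0.19  2.01 -0.    0.95  1.59]
(447.7, 333.4, 188) [ 0.62  0.49  1.85 -0.    0.8   2.19]
(484.4, 167, 144) [ 0.31  0.51  1.97 -0.    0.66  1.88]
(466.5, -152.5, 156) [-0.34  0.47  2.01 -0.    0.66  1.23]
(437.3, -324.2, 200) [-0.66  0.45  1.88 -0.    0.81  0.91]
grip 36.80079696259467 30.000035078264773 4.1583
width before 37.30422499599826
stop True dz over seat -0.07181635718021084 [-0.42805525 -2.57364788  5.36338053] [-0.36839172  0.02062071 -0.01814676] 36.963775787318966 7.175
```

```bash
python3 - <<'E'
from h import *
release(144)
env.reach([400,260,300],Q)
t=viewer.camera("top");s=viewer.camera("scene");cv2.imwrite("pics/top1.png",t);cv2.imwrite("pics/scene1.png",s)
L=[(452,22,98,24.5),(449.6,21,38,35),(484.4,167,88,19)]
cv2.imwrite("pics/o3.png",np.hstack([crop("top",t,232,220,100,60,5,L),crop("scene",s,232,190,60,60,5,L)]))
E
```

```text
t 8.85
```

View pics/o3.png

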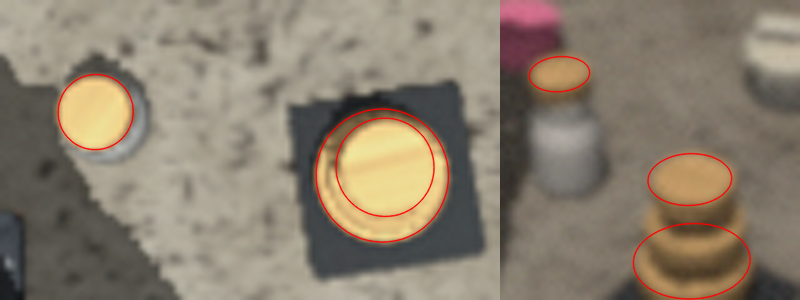

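The tiny lid is seated. The small lid's circle at (452,22) matches in both views.

```bash
python3 - <<'E'
from h import *
pick(452,22.5,98)
z=place("small")
if env.read_state()["tool_pos"][2]-z<1.5:
    release(z); env.reach([430,-120,310],Q)
t=viewer.camera("top");s=viewer.camera("scene")
L=[(451,21.5,68,30),(449.6,21,38,35),(484.4,167,88,19),(447.7,333.4,132,24.5)]
cv2.imwrite("pics/o4.png",np.hstack([crop("top",t,162,225,170,60,4,L),crop("scene",s,250,195,30,60,4,L)]))
E
```

```text
grip 47.81322838184696 30.000130331609398 12.0333
width before 48.01971960938065
stop True dz over seat 0.0031528401281946117 [-0.02596852  0.59893047  1.03047137] [ 0.08785828 -0.05211153  0.00726788] 48.109698913893816 15.4917
t 16.8
```

View pics/o4.png

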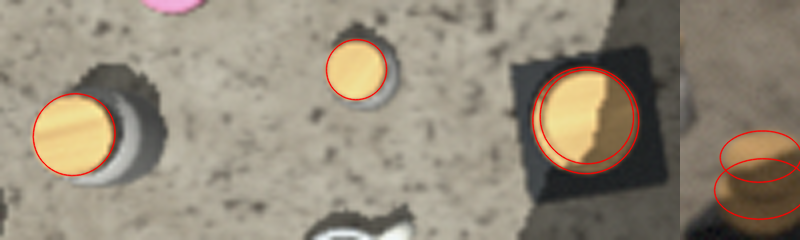

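The small lid is seated and the medium lid's outline fits the overlay. Next the medium lid.

```bash
python3 - <<'E'
from h import *
pick(451,21.5,68)
z=place("medium")
if env.read_state()["tool_pos"][2]-z<1.5:
    release(z); env.reach([420,-200,310],Q)
t=viewer.camera("top");s=viewer.camera("scene")
L=[(449.6,21,38,35),(466.5,-152.5,100,30),(437.3,-324.2,128,34)]
cv2.imwrite("pics/o5.png",np.hstack([crop("top",t,285,220,110,70,4,L),crop("scene",s,245,200,80,70,4,L)]))
E
```

```text
grip 58.923274347124504 30.000737396185286 20.7167
width before 59.140765297289775
stop True dz over seat 8.105590640234226 [-1.72438646  1.10656947  9.78097536] [-0.0972111   0.35562345 -0.06065718] 59.04666727051632 23.9833
```

View pics/o5.png

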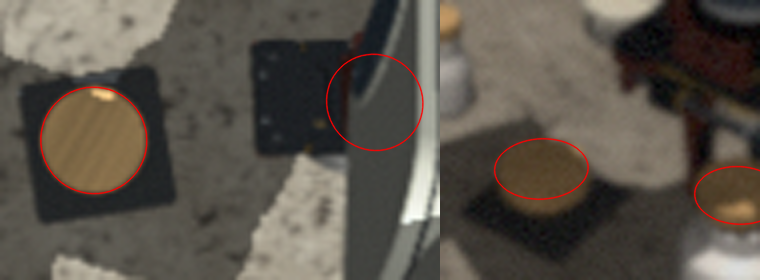

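The large lid's position at (449.6,21) is confirmed. The medium lid stopped 8 mm high, so it is off-centre on the neck. I'll lift it and look at the jar again.

```bash
python3 - <<'E'
from h import *
s=env.read_state();print(s["tool_pos"],s["force"],s["wrist_torque"])
p=s["tool_pos"];env.move_l([p[0],p[1],265],rate=150)
env.hold(.2);s=env.read_state();print(s["force"],s["wrist_torque"])
env.reach([430,80,300],Q)
t=viewer.camera("top");s=viewer.camera("scene");cv2.imwrite("pics/top2.png",t)
L=[(466.5,-152.5,84,29),(466.5,-152.5,84,25)]
cv2.imwrite("pics/o6.png",np.hstack([crop("top",t,350,220,50,50,8,L),crop("scene",s,295,235,50,50,8,L)]))
E
```

```text
[ 466.82366378 -152.67401957  164.17119068] [-1.00867103  1.59830594  8.66559122] [-0.08024121  0.25872688 -0.0704121 ]
[-0.10865273 -0.61058771  0.15933016] [ 0.05298852 -0.00510368  0.01287406]
```

View pics/o6.png

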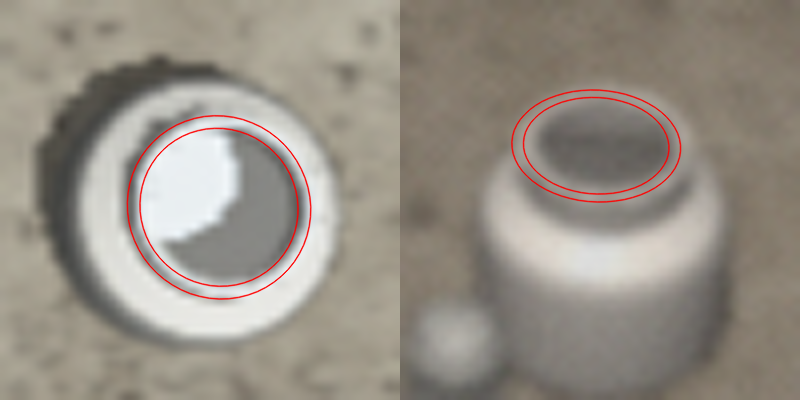

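In the scene view the rim sits about 1 px right of my circle (inner ellipse centre (605,145) against (597,146)), so the jar is about 2 mm further towards -y. The stop height of 8.1 mm is exactly fingertip-on-rim height, with the torque on the -y side, so a fingertip met the rim. I'll retry 2 mm further over. The large lid will be gripped with the tips higher on the disc.

```bash
python3 - <<'E'
from h import *
z=place("medium",1,-2.3)
if env.read_state()["tool_pos"][2]-z<1.5:
    release(z)
    env.reach([430,100,310],Q)
    t=viewer.camera("top");s=viewer.camera("scene")
    L=[(467.5,-154.8,100,30),(437.3,-324.2,128,34),(437.3,-324.2,128,30)]
    cv2.imwrite("pics/o7.png",np.hstack([crop("top",t,355,220,115,65,4,L),crop("scene",s,300,225,85,65,4,L)]))
E
```

```text
width before 58.812377489670766
stop True dz over seat 0.14120071100387577 [-1.03581681 -0.95172738  4.0375709 ] [ 0.13612878  0.0328263  -0.00129363] 58.601531949015225 28.525
t 29.8583
```

```bash
ls pics/o7.png
```

```text
pics/o7.png
```

View pics/o7.png

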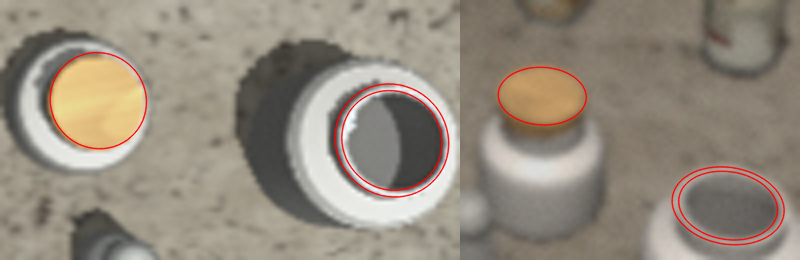

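The medium lid is seated flat and the large-jar rim circle fits both views. Last, the large lid, gripped higher.

```bash
python3 - <<'E'
import h
from h import *
h.OFF=-67
pick(449.6,21,38)
z=place("large",.3,-.6)
if env.read_state()["tool_pos"][2]-z<1.5:
    release(z); env.reach([330,-100,330],Q)
t=viewer.camera("top");s=viewer.camera("scene")
cv2.imwrite("pics/top3.png",t);cv2.imwrite("pics/scene3.png",s)
cv2.imwrite("pics/fin.png",np.vstack([cv2.resize(t[130:330,160:480],(640,400),interpolation=2)[:300],cv2.resize(s[160:310,150:470],(640,300),interpolation=2)]))
E
```

```text
grip 68.67057718108393 30.00082428334281 32.9333
width before 68.24407778575969
stop True dz over seat 0.4642513529300629 [-0.49759746  0.44504432  5.03931562] [-0.0673074   0.21504928  0.01995766] 69.01580005584798 36.6833
t 37.65
```

View pics/fin.png

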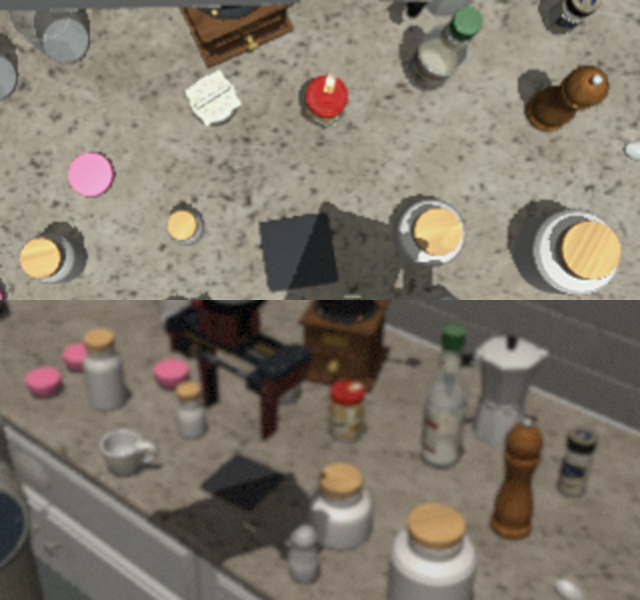

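All four jars are closed with level lids, the coaster is empty, and everything else is still upright and in place.

```bash
python3 -c "
from station import workorder;print(workorder.sign_off())"
```

```text
the job is handed in; nothing more can be done
None
```

All four jars are closed with their matching lids, taken from the top of the stack down, and the job was handed in at about 38 s; the medium lid needed a second try after a fingertip touched its rim, and nothing was knocked over.

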